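# Turn the trolley wheel so that its valve is at the top

## Robot

A 6-joint arm with a two-finger parallel gripper is mounted at the origin on the work surface. World frame = base frame: x ahead of the robot, y to its left, z up, the work surface at z = 0. Lengths are in mm, angles in rad, forces in N, time in s.
With the tool pointing down it reaches from about 350 to 875 mm from the base axis. Payload 4.2 kg.
Tool frame: the origin (TCP) lies at the very end of the fingers, on their centre line; the grasp point (between the pads) lies 19 mm behind it; z points along the fingers, y is the line along which they close (so a half turn about z gives the same grasp; the last joint's range is limited). The gripper opens to 85 mm and grips with 20 to 120 N. Pads are 22 mm wide; open, the fingers measure 114 mm over their backs; the gripper's body (76 mm by 85 mm) begins 54 mm behind the grasp point. The pads swing forward as they close: fully open they stand 13 mm farther back than shut.
Start: joints at [-1.033, 0.385, 0.008, 0, -1.194, -0.259], TCP at [172.018, -600.84, 198.112] pointing down, gripper open.
Joint ranges: [-3.14, 3.14], [-1.21, 2.06], [-1.07, 1.41], [-3.16, 2.05], [-2.99, -0.16], [-3.1, 3.1]. Speed limits (rad/s): [2.79, 2.79, 3.14, 3.14, 3.14, 3.14].

## Interface

Orientations are given as a unit quaternion [x, y, z, w].
In Python, from bench import read_state, get_image, camera_model, job_done gives the robot as it stands.
- The arm moves only by the shell command python3 -m handwheel 'ROWS'. ROWS is JSON, a list of rows, each a list of 7 numbers: the shift along the tool's x, y, z in m, then the turn, a rotation vector about the tool's x, y, z in rad, then the gripper's target within -1 to 1 (fully open at 1, half-way at 0, shut at -1). In form: [[dx, dy, dz, wx, wy, wz, jaw], ...]. A call has 1 to 10 rows; each row is the pose to reach, as a shift and turn from the pose commanded when the call began, along the tool's axes at that moment; what a row does not reach only later rows make up. A row lasts 1/8 s, in which the tool goes at most 62.5 mm and 10.7 degrees, less where a joint would pass 70% of its speed; a pose out of reach is approached as far as the arm can. A call with a gripper value outside its range is refused whole. The fingers move at their own pace and stop on an object; the grip force is fixed at half the most. Time passes only in rows, so rows that repeat a pose let the fingers close. It gives the time, the measured TCP pose, the force, the opening and the grip force at its end, in the units of the state.
- read_state(): the state, without advancing time (a new reading comes with each control period).
- get_image(name): name is "scene" or "top"; returns (picture, depth): 400x640x3 uint8, blue, green, red; 400x640 float32, mm along the optical axis (not along the pixel's ray), 0 where there is no reading.
- camera_model(name): a dict with "K" (3x3 intrinsics, pixels), "rvec" (rotation vector, rad) and "tvec" (3), from world to camera coordinates, as OpenCV has them. Camera axes: x right, y down, z forward; pixel columns grow to the right and rows downward; lengths in mm; the calibration is good to about 2 mm. A picture is of the moment at which its call begins. camera_model takes no time and is no camera call.
- job_done(): hands the job in; it is judged then, once.
The state is a dict: "clock": time; "joints": joint angles; "joint_vel": joint speeds; "joint_efforts": joint torques, N m; "position": TCP position; "ee_rot": TCP orientation; "contact_force": force on the tool from outside, world axes, zero at the start; "wrist_torque": the same for the moment, N m; "gripper_width": finger opening in mm; "grasp_force": force on a finger pad.
Only numpy, scipy, OpenCV 4.12 (cv2) and the standard library are available. Lean on these libraries where they do the work, as an engineer would, in place of code of your own. Each camera call takes 0.05 s, during which the arm holds its last target. There are 200 camera calls.

## Task

The instrument trolley's wheel is on the bench stand and is to be pumped up. Gently push its spokes round, one after another, with the fingertips until the valve stem is straight up from the axle, at twelve o'clock (the highest point of the leaning wheel), then leave it at rest there. Push only on the spokes: keep off the tyre and the valve stem, and leave the other things on the bench alone.

Things in the scene. Friction and masses are not known exactly. Their poses are not given: they have to be found in the camera images.
- stand: Grey steel wheel stand, fixed. Origin on bench under the wheel's centre; z up, y left, x level, the way the wheel leans back (away from the robot). In this frame the axle points to the viewer along (-0.5, 0, 0.866); twelve o'clock is (0.866, 0, 0.5). A clear 3 mm guard plate, 36-39 mm in front of the wheel's mid-plane, covers it from 40 mm below the axle down; reach the spokes above it.
- axle (a point): Centre of the wheel, on the axle in the mid-plane, 150 mm above the bench. In front of the hub a tongue of the guard, 32 mm wide, rises to 18 mm above the axle, and the axle nut (22 mm wide) stands 47 mm in front of the mid-plane.
- wheel (a joint): Wheel angle, rad: how far the valve is clockwise from twelve o'clock, seen from the robot; 0 or a whole turn (6.283) = valve at twelve o'clock. Turns either way by more than a turn; a stiff bearing (about 0.28 N m, some 4 N at mid-spoke) keeps it where it is left.
- rim: Bare aluminium rim (inner radius 105 mm, 30 mm deep) with 5 straight spokes, 16 mm wide, 20 mm deep (10 mm either side of the mid-plane), at 36, 108, 180, 252, 324 degrees from the valve, open between, running from the hub (radius 28 mm, 30 mm either side) to the rim. Origin at the wheel's centre; turns with the wheel: z points to the valve, x along the axle away from the viewer.
- tyre: Black rubber tyre, outer radius 155 mm, 44 mm thick along the axle (22 mm either side of the mid-plane), inner radius 111 mm; same origin and axes as the rim. Not to be pushed on.
- valve: Black rubber valve stem, 12 mm thick, with brass thread and black cap; stands inwards from the rim in the mid-plane, from radius 106 mm to 72 mm. Same origin and axes as the rim (origin at the wheel's centre). Not to be touched.
- valve_tip (a point): Inner end of the valve's cap, 72 mm from the wheel's centre.
- meter: Orange and black multimeter lying on the bench, 160 x 80 x 37 mm, origin under its centre. A bystander.
- bin: Blue open bin with a few components, 140 x 100 x 60 mm, origin under its centre. A bystander.
- screwdriver: Screwdriver lying on the bench, under 250 mm long. A bystander.

How it is judged (in metres and radians):
At the end, for the whole second after the job is handed in: The valve stem is at twelve o'clock, within 8 degrees (tip within 10 mm sideways of the line straight up from the axle), and the wheel is at rest (y of valve_tip in the frame of stand between -0.01 and 0.01 m and height (world z) of valve_tip above 0.15 m and velocity of joint wheel between -0.05 and 0.05 rad/s); the robot touches nothing.
It fails at once if the valve stem is pushed (over 1.5 N) (contact force between anything else and valve above 1.5 N).
It fails at once if the tyre is pushed (over 2 N) (contact force between anything else and tyre above 2 N).
It fails at once if the spokes or rim are pushed harder than 25 N (contact force between anything else and rim above 25 N).
It fails at once if the multimeter, the bin or the screwdriver is moved or lifted more than 20 mm (distance of any of meter, bin, screwdriver from where it was at the start of the episode above 0.02 m).
It also fails if it takes over 51 s, if anything falls off the work surface, if the arm or the gripper's body presses on something with over 40 N, if the wrist force passes 120 N, or if a joint passes its speed limit or range.

## Working session

There is one attempt and no reset: what is moved stays moved. The work goes in short steps, Python scripts to look and compute and a shell command to move; the robot and the scene stay as the last step left them, time stands still between calls to the robot, and variables do not carry over. Pictures are saved under pics/ and viewed, at most 10 in all, crops included, and the job is handed in when it is done.

```bash
ls; mkdir -p pics; python3 - <<'E'
from bench import *
import cv2,numpy as np
print(read_state())
for n in("scene","top"):
    p,d=get_image(n);cv2.imwrite(f"pics/{n}0.png",p);np.save(f"/tmp/{n}0.npy",d);print(camera_model(n),d.min(),d.max())
E
```

```text
pics
{'clock': 0.0, 'joints': array([-1.03337450e+00,  3.85545238e-01,  6.62972951e-03, -5.00840755e-04,
       -1.19397835e+00, -2.58593799e-01]), 'joint_vel': array([-0.00036492,  0.00098228, -0.00077855,  0.0006741 , -0.00041734,
        0.00063655]), 'joint_efforts': array([-3.31609508e-04, -3.92286694e+01,  1.88407373e+01,  4.18638155e+00,
       -4.61490912e-03, -5.85793558e-06]), 'position': array([ 171.85347913, -600.23368729,  197.02973417]), 'ee_rot': array([-1.38871263e-01,  9.90309860e-01,  1.05700225e-03, -1.91923247e-04]), 'contact_force': array([0.51962753, 1.38291017, 0.75530448]), 'wrist_torque': array([-0.00072524,  0.03603375,  0.00274401]), 'grasp_force': 0.0, 'gripper_width': 85.50902408938668}
{'K': array([[402.22455311,   0.        , 319.93139576],
       [  0.        , 402.22455311, 192.70468062],
       [  0.        ,   0.        ,   1.        ]]), 'rvec': array([ 1.95405413,  1.67791856, -0.60996618]), 'tvec': array([ -88.45935627, -369.15322769, 1409.49123232])} 0.0 2942.4424
{'K': array([[451.30398945,   0.        , 316.66835021],
       [  0.        , 451.30398945, 196.71429361],
       [  0.        ,   0.        ,   1.        ]]), 'rvec': array([ 2.13816978, -2.09061577,  0.20746148]), 'tvec': array([  13.26642258,  608.29567672, 1126.19487196])} 0.0 2226.422
```

View pics/scene0.png

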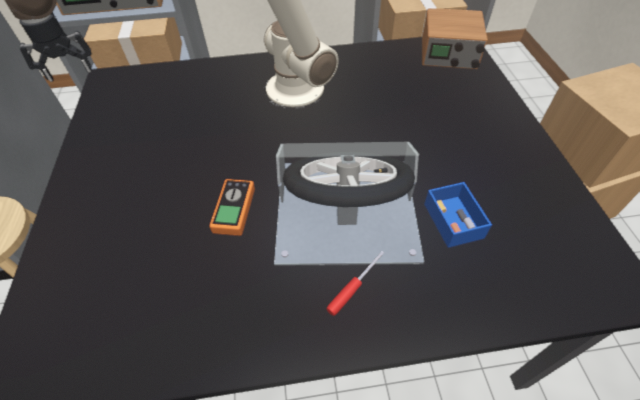

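View pics/top0.png

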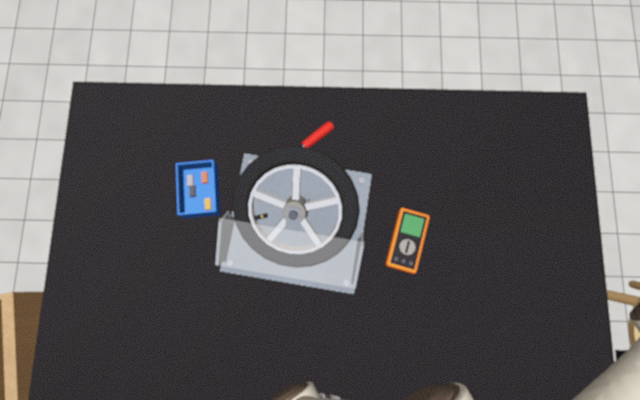

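The scene view looks back at the robot and shows the wheel at about (348,175). In the top view the hub is at about (294,211), the valve points left at (262,216), the guard covers the lower part of the wheel below row 235 or so, and the bin and meter sit on either side. Next I'll fit the geometry.

```bash
cat > h.py <<'E'
import numpy as np,cv2
from bench import *
def cloud(n,d):
    c=camera_model(n);K=c["K"];R=cv2.Rodrigues(c["rvec"])[0];t=c["tvec"]
    v,u=np.mgrid[:400,:640]
    P=np.stack([(u-K[0,2])*d/K[0,0],(v-K[1,2])*d/K[1,1],d],-1)
    return (P-t)@R
def ray(n,uv):
    c=camera_model(n);K=c["K"];R=cv2.Rodrigues(c["rvec"])[0];t=c["tvec"]
    uv=np.atleast_2d(uv).astype(float)
    r=np.c_[(uv-K[[0,1],[2,2]])/K[[0,1],[0,1]],np.ones(len(uv))]@R
    return -R.T@t, r
def onplane(n,uv,p0,nrm):
    o,r=ray(n,uv);return o+r*(((p0-o)@nrm)/(r@nrm))[:,None]
E
python3 - <<'E'
from h import *
img=cv2.imread("pics/top0.png");d=np.load("/tmp/top0.npy");C=cloud("top",d)
g=img.min(2).astype(int)
v,u=np.mgrid[:400,:640]
hsv=cv2.cvtColor(img,cv2.COLOR_BGR2HSV)
# tyre: dark pixels, upper (not behind guard), height > 60
m=(img.max(2)<70)&(C[...,2]>80)&(v<215)&(u>220)&(u<370)&(v>130)
P=C[m];print(len(P),P.min(0),P.max(0))
for dv in (200,212):
    for du in (240,262,270,280,294,320,335,350): print(dv,du,C[dv,du].round(),img[dv,du],end=';')
m2=(g>150)&(C[...,2]>80)&(u>240)&(u<350)&(v<225)&(v>150)
Q=C[m2];
def plane(P):
    rng=np.random.default_rng(0);best=0
    for _ in range(500):
        a=P[rng.choice(len(P),3,False)];n=np.cross(a[1]-a[0],a[2]-a[0]);L=np.linalg.norm(n)
        if L<1:continue
        n/=L;i=abs((P-a[0])@n)<2.5
        if i.sum()>best:best=i.sum();bi=i
    A=P[bi];c=A.mean(0);n=np.linalg.svd(A-c,full_matrices=False)[2][2];n*=np.sign(n[2]);return c,n,best,len(P)
print();print(plane(Q));print(plane(P))
big=cv2.resize(img[140:300,200:380],None,fx=4,fy=4,interpolation=cv2.INTER_CUBIC)[:600]
cv2.imwrite("pics/topcrop.png",big)
E
```

```text
3076 [372.4109283  -72.55788812 147.88074685] [ 696.5190223   230.85062299 1224.51917999]
200 240 [574. 208. 171.] [58 52 50];200 262 [606. 177.   9.] [197 188 184];200 270 [576. 138. 166.] [226 219 217];200 280 [577. 114. 164.] [192 192 194];200 294 [574.  79. 184.] [140 141 143];200 320 [578.  18. 171.] [190 189 193];200 335 [577. -17. 177.] [229 220 219];200 350 [574. -51. 196.] [61 64 59];212 240 [547. 209. 156.] [63 57 59];212 262 [571. 175.  16.] [177 165 157];212 270 [573. 154.   9.] [179 167 159];212 280 [573. 126.  15.] [180 169 161];212 294 [544.  78. 194.] [113 106 104];212 320 [576.  17.   8.] [178 168 160];212 335 [577. -24.  10.] [176 166 158];212 350 [549. -53. 179.] [58 55 57];
(array([586.49122437,  73.06987184, 178.50463271]), array([-0.51631356,  0.08221259,  0.85244437]), np.int64(702), 1778)
(array([621.62390177,  77.90022642, 209.85738762]), array([-0.50132051,  0.0745568 ,  0.86204352]), np.int64(1561), 3076)
```

View pics/topcrop.png

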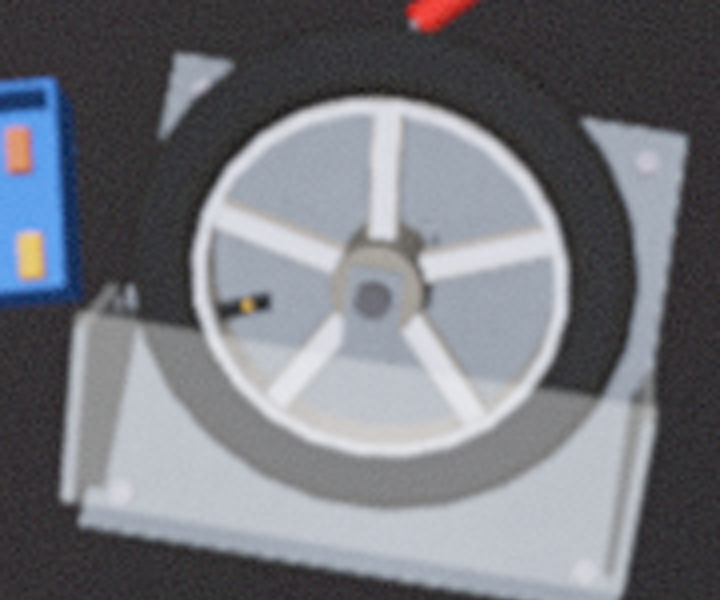

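The crop shows the white rim ring spanning x 193–570 and y 97–457. The valve tip is at (270,300) and points left, with one spoke just above it (about 10 o'clock) and another below it (about 7:30). Next I'll fit the rim circle and the angles.

```bash
cat > fit.py <<'E'
from h import *
from scipy.optimize import least_squares
def wheel(img):
    g=cv2.GaussianBlur(img.min(2),(3,3),0).astype(np.float32)
    c0=np.array([295.5,209.]);pts=[]
    for a in np.deg2rad(np.arange(-190,11,3)):
        r=np.arange(60,36,-.25);xy=c0+r[:,None]*[np.cos(a),np.sin(a)]
        s=cv2.remap(g,xy[:,0].astype(np.float32)[None],xy[:,1].astype(np.float32)[None],1)[0]
        k=np.argmax(s>140)
        if s[k]>140:pts.append(xy[k])
    return np.array(pts)
if __name__=="__main__":
    pts=wheel(cv2.imread("pics/top0.png"))
    def f(p,res=True):
        yaw,cx,cy,cz=p;ex=np.array([np.cos(yaw),np.sin(yaw),0]);n=-.5*ex+[0,0,.866]
        c=np.array([cx,cy,cz]);P=onplane("top",pts,c+15*n,n)
        return np.r_[np.linalg.norm(P-c-15*n,axis=1)-111,(cz-150)*5,(np.rad2deg(yaw)+8.7)*5]
    s=least_squares(f,[-.15,560,75,150],loss="soft_l1");print(s.x,np.rad2deg(s.x[0]),np.abs(f(s.x)).max(),np.std(f(s.x)[:-2]),len(pts))
    yaw=s.x[0];c=s.x[1:];ex=np.array([np.cos(yaw),np.sin(yaw),0]);ey=np.array([-np.sin(yaw),np.cos(yaw),0]);n=-.5*ex+[0,0,.866];up=.866*ex+[0,0,.5]
    for nm,px in (("valve",(270,300)),("valvebase",(222,309)),("brass",(247,305))):
        P=onplane("top",np.array(px)/4+[200-.375,140-.375],c,n)[0]-c
        print(nm,np.hypot(P@ey,P@up),np.rad2deg(np.arctan2(-P@ey,P@up)))
    for nm,px in (("s12",(387,150)),("s2",(510,250)),("s10",(270,237)),("s8",(305,365)),("s5",(450,375))):
        P=onplane("top",np.array(px)/4+[200-.375,140-.375],c+10*n,n)[0]-c
        print(nm,np.hypot(P@ey,P@up),np.rad2deg(np.arctan2(-P@ey,P@up)))
E
python3 fit.py
```

```text
[-1.49041738e-01  5.62412788e+02  7.75360066e+01  1.50075189e+02] -8.5394625434841 2.898600919140577 0.7874935061267875 67
valve 72.72059707384236 -115.27614817890263
valvebase 103.5302582466588 -114.10660914888608
brass 87.5896946451442 -114.89381160564734
s12 78.95170316636231 -4.74506225336962
s2 80.0276518081152 67.71269349122475
s10 70.04969908396407 -79.30041859789812
s8 75.5987641558714 -149.7362629317677
s5 75.00308857743475 137.6819581438553
```

```bash
cat > plan.py <<'E'
from h import *
from scipy.spatial.transform import Rotation as Ro
yaw=-0.149;C=np.array([562.4,77.5,150.])
ex=np.array([np.cos(yaw),np.sin(yaw),0]);ey=np.array([-np.sin(yaw),np.cos(yaw),0]);n=-.5*ex+[0,0,.866];up=.866*ex+[0,0,.5]
def pose(phi,r,h):
    f=np.deg2rad(phi);e=np.cos(f)*up-np.sin(f)*ey;t=-np.sin(f)*up-np.cos(f)*ey
    return C+r*e+h*n,Ro.from_matrix(np.c_[t,np.cross(-n,t),-n])
def rows(*ps):
    s=read_state();R=Ro.from_quat(s["ee_rot"]);p=np.array(s["position"])
    d=p-C;print("now phi %.1f r %.1f h %.1f"%(np.rad2deg(np.arctan2(-d@ey,d@up)),np.hypot(d@ey,d@up),d@n),"t",s["clock"],"F",s["contact_force"].round(1),"q",s["joints"].round(2))
    for q in ps:
        P,Q=pose(*q);print(q,np.r_[R.inv().apply(P-p)/1000,(R.inv()*Q).as_rotvec()].round(4).tolist())
E
python3 -c "
from plan import *
rows((-42,66,150),(-42,66,100))"
```

```text
now phi 107.1 r 761.9 h 183.6 t 0.1 F [0.5 0.1 0.1] q [-1.03  0.39  0.01 -0.   -1.19 -0.26]
(-42, 66, 150) [-0.5506, 0.5981, -0.1062, 0.5959, -0.122, -1.8277]
(-42, 66, 100) [-0.5734, 0.5877, -0.0629, 0.5959, -0.122, -1.8277]
```

```bash
python3 -m handwheel '[[0,0,-0.06,0,0,0,-1],[0,0,-0.106,0,0,0,-1],[-0.55,0.598,-0.106,0.596,-0.122,-1.828,-1],[-0.55,0.598,-0.106,0.596,-0.122,-1.828,-1],[-0.55,0.598,-0.106,0.596,-0.122,-1.828,-1],[-0.55,0.598,-0.106,0.596,-0.122,-1.828,-1],[-0.55,0.598,-0.106,0.596,-0.122,-1.828,-1],[-0.55,0.598,-0.106,0.596,-0.122,-1.828,-1],[-0.55,0.598,-0.106,0.596,-0.122,-1.828,-1],[-0.55,0.598,-0.106,0.596,-0.122,-1.828,-1]]'; python3 -c "
from plan import *
rows((-42,66,150),(-42,66,80))"
```

```text
clock: 1.35
position: [396.2, -151.9, 304.3]
ee_rot: [0.744, -0.632, 0.204, -0.073]
contact_force: [1.4, -0.4, 0.2]
gripper_width: 0.3
grasp_force: 0.0
now phi 98.1 r 254.1 h 198.8 t 1.35 F [ 1.4 -0.4  0.2] q [ 0.2  -0.31 -0.65  0.29 -0.88 -0.18]
(-42, 66, 150) [-0.2532, -0.1809, 0.0141, 0.1283, -0.0282, -0.398]
(-42, 66, 80) [-0.2569, -0.1892, 0.0835, 0.1283, -0.0282, -0.398]
```

```bash
python3 -m handwheel '[[-0.25,-0.18,0.014,0.12,-0.028,-0.39,-1],[-0.25,-0.18,0.014,0.12,-0.028,-0.39,-1],[-0.25,-0.18,0.014,0.12,-0.028,-0.39,-1],[-0.25,-0.18,0.014,0.12,-0.028,-0.39,-1],[-0.25,-0.18,0.014,0.12,-0.028,-0.39,-1],[-0.25,-0.18,0.014,0.12,-0.028,-0.39,-1],[-0.25,-0.18,0.014,0.12,-0.028,-0.39,-1],[-0.25,-0.18,0.014,0.12,-0.028,-0.39,-1],[-0.25,-0.18,0.014,0.12,-0.028,-0.39,-1]]'; python3 -c "
from plan import *
rows((-42,66,70))"
```

```text
clock: 2.48
position: [537.6, 118.9, 305.1]
ee_rot: [0.848, -0.465, 0.24, -0.085]
contact_force: [0.2, -0.5, -0.2]
gripper_width: -0.0
grasp_force: 0.0
now phi -36.2 r 63.2 h 149.6 t 2.475 F [ 0.2 -0.5 -0.2] q [ 0.71 -0.05 -0.56  0.56 -0.8  -0.49]
(-42, 66, 70) [-0.0064, -0.0039, 0.0796, 0.011, 0.0005, -0.0152]
```

```bash
python3 -m handwheel '[[-0.006,-0.004,0.03,0.011,0,-0.015,-1],[-0.006,-0.004,0.06,0.011,0,-0.015,-1],[-0.006,-0.004,0.08,0.011,0,-0.015,-1],[-0.006,-0.004,0.08,0.011,0,-0.015,-1],[-0.006,-0.004,0.08,0.011,0,-0.015,-1]]'; python3 - <<'E'
from plan import *
rows((-42,66,30),(-42,66,-4))
for k in("top","scene"):
    p,_=get_image(k);cv2.imwrite(f"pics/{k}1.png",p)
a=cv2.resize(cv2.imread("pics/top1.png")[130:300,200:390],(760,680))[:600];cv2.imwrite("pics/t1.png",a)
E
```

```text
clock: 3.1
position: [577.3, 120.6, 235.7]
ee_rot: [0.851, -0.457, 0.244, -0.088]
contact_force: [0.2, 0.2, 0.5]
gripper_width: 0.3
grasp_force: 0.0
now phi -41.9 r 67.2 h 70.1 t 3.1 F [0.2 0.2 0.5] q [ 0.62  0.06 -0.66  0.7  -0.57 -0.58]
(-42, 66, 30) [-0.0001, 0.0013, 0.0401, -0.0011, 0.0004, 0.0003]
(-42, 66, -4) [-0.0001, 0.0013, 0.0741, -0.0011, 0.0004, 0.0003]
```

View pics/t1.png

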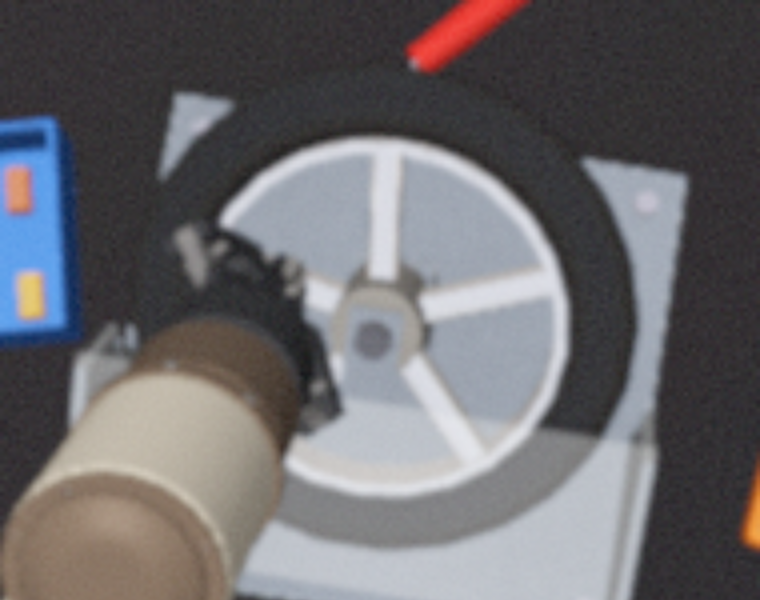

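The gripper hangs over the left sector and hides the fingertip at about (240,280) in the crop. The 12 o'clock spoke at (385,210) is clear, so I'll insert.

```bash
python3 -m handwheel '[[0,0.001,0.02,0,0,0,-1],[0,0.001,0.04,0,0,0,-1],[0,0.001,0.052,0,0,0,-1],[0,0.001,0.064,0,0,0,-1],[0,0.001,0.074,0,0,0,-1],[0,0.001,0.074,0,0,0,-1]]'; python3 -c "
from plan import *
rows(*[(f,66,-4) for f in (-38,-34,-30,-28,-26,-24,-22,-20,-18,-16)])"
```

```text
clock: 3.95
position: [612.9, 114.5, 170.2]
ee_rot: [0.851, -0.457, 0.243, -0.087]
contact_force: [0.1, -0.3, -0.8]
gripper_width: 0.0
grasp_force: 0.0
now phi -42.2 r 65.6 h -4.7 t 3.95 F [ 0.1 -0.3 -0.8] q [ 0.49  0.18 -0.75  0.99 -0.36 -0.8 ]
(-38, 66, -4) [0.0048, -0.0002, -0.0008, 0.0006, 0.0003, 0.0711]
(-34, 66, -4) [0.0094, 0.0003, -0.0008, 0.0006, 0.0003, 0.1409]
(-30, 66, -4) [0.0139, 0.0011, -0.0008, 0.0006, 0.0003, 0.2107]
(-28, 66, -4) [0.0162, 0.0016, -0.0008, 0.0006, 0.0003, 0.2456]
(-26, 66, -4) [0.0184, 0.0022, -0.0008, 0.0007, 0.0003, 0.2805]
(-24, 66, -4) [0.0206, 0.0029, -0.0008, 0.0007, 0.0002, 0.3154]
(-22, 66, -4) [0.0228, 0.0036, -0.0008, 0.0007, 0.0002, 0.3503]
(-20, 66, -4) [0.0249, 0.0044, -0.0008, 0.0007, 0.0002, 0.3852]
(-18, 66, -4) [0.027, 0.0054, -0.0008, 0.0007, 0.0002, 0.4201]
(-16, 66, -4) [0.0291, 0.0063, -0.0008, 0.0007, 0.0002, 0.455]
```

```bash
sed -i 's/return C+r\*e+h\*n,Ro/return C+r*e+h*n,Ro.from_rotvec(ey*np.deg2rad(TILT))*Ro/; s/^yaw=/TILT=12\nyaw=/' plan.py; python3 -c "
from plan import *
rows(*[(f,66,-4) for f in (-42,-39,-36,-33,-30,-28,-26,-24,-22,-20)])"
```

```text
now phi -42.2 r 65.6 h -4.7 t 3.95 F [ 0.1 -0.3 -0.8] q [ 0.49  0.18 -0.75  0.99 -0.36 -0.8 ]
(-42, 66, -4) [0.0002, -0.0004, -0.0008, -0.155, -0.1399, 0.0012]
(-39, 66, -4) [0.0036, -0.0003, -0.0008, -0.1586, -0.1358, 0.0534]
(-36, 66, -4) [0.0071, -0.0, -0.0008, -0.1621, -0.1317, 0.1056]
(-33, 66, -4) [0.0105, 0.0004, -0.0008, -0.1656, -0.1274, 0.1577]
(-30, 66, -4) [0.0139, 0.0011, -0.0008, -0.169, -0.1232, 0.2099]
(-28, 66, -4) [0.0162, 0.0016, -0.0008, -0.1713, -0.1203, 0.2447]
(-26, 66, -4) [0.0184, 0.0022, -0.0008, -0.1735, -0.1174, 0.2795]
(-24, 66, -4) [0.0206, 0.0029, -0.0008, -0.1757, -0.1144, 0.3142]
(-22, 66, -4) [0.0228, 0.0036, -0.0008, -0.1778, -0.1114, 0.349]
(-20, 66, -4) [0.0249, 0.0044, -0.0008, -0.1799, -0.1084, 0.3838]
```

```bash
python3 -m handwheel '[[0,0,-0.001,-0.08,-0.07,0,-1],[0,0,-0.001,-0.155,-0.14,0,-1],[0.0036,0,-0.001,-0.159,-0.136,0.053,-1],[0.007,0,-0.001,-0.162,-0.132,0.106,-1],[0.0105,0.0004,-0.001,-0.166,-0.127,0.158,-1],[0.0139,0.0011,-0.001,-0.169,-0.123,0.21,-1],[0.0162,0.0016,-0.001,-0.171,-0.12,0.245,-1],[0.0184,0.0022,-0.001,-0.1735,-0.117,0.28,-1]]'; python3 -c "
from plan import *
rows(*[(f,66,-4) for f in range(-24,-4,2)])"
```

```text
clock: 4.95
position: [619.3, 98.7, 176.8]
ee_rot: [0.796, -0.585, 0.138, -0.073]
contact_force: [-0.5, 1.0, 0.3]
gripper_width: 0.1
grasp_force: 0.0
now phi -26.4 r 66.3 h -3.4 t 4.95 F [-0.5  1.   0.3] q [ 0.51  0.25 -0.39  0.3  -0.7  -0.41]
(-24, 66, -4) [0.0028, 0.0002, 0.0004, -0.0009, 0.0007, 0.0329]
(-22, 66, -4) [0.0051, 0.0003, 0.0002, -0.0009, 0.0007, 0.0678]
(-20, 66, -4) [0.0073, 0.0006, 0.0001, -0.0008, 0.0007, 0.1027]
(-18, 66, -4) [0.0096, 0.0009, -0.0001, -0.0008, 0.0007, 0.1376]
(-16, 66, -4) [0.0119, 0.0012, -0.0002, -0.0008, 0.0008, 0.1725]
(-14, 66, -4) [0.0142, 0.0017, -0.0004, -0.0008, 0.0008, 0.2074]
(-12, 66, -4) [0.0164, 0.0022, -0.0005, -0.0008, 0.0008, 0.2423]
(-10, 66, -4) [0.0186, 0.0028, -0.0006, -0.0008, 0.0008, 0.2772]
(-8, 66, -4) [0.0208, 0.0035, -0.0006, -0.0008, 0.0008, 0.3121]
(-6, 66, -4) [0.023, 0.0042, -0.0007, -0.0007, 0.0008, 0.347]
```

```bash
python3 -m handwheel '[[0.0028,0.0002,0,0,0,0.033,-1],[0.0051,0.0003,0,0,0,0.068,-1],[0.0073,0.0006,0,0,0,0.103,-1],[0.0096,0.0009,0,0,0,0.138,-1],[0.0119,0.0012,0,0,0,0.172,-1],[0.0142,0.0017,0,0,0,0.207,-1]]'; python3 -c "
from plan import *
rows(*[(f,66,-4) for f in range(-12,17,3)])"
```

```text
clock: 5.7
position: [621.8, 84.2, 177.6]
ee_rot: [0.731, -0.664, 0.13, -0.087]
contact_force: [0.3, 0.3, 0.5]
gripper_width: 0.2
grasp_force: 0.0
now phi -13.6 r 65.6 h -5.0 t 5.7 F [0.3 0.3 0.5] q [ 0.48  0.25 -0.39  0.29 -0.7  -0.59]
(-12, 66, -4) [0.0018, -0.0001, -0.0011, 0.0001, 0.0001, 0.0344]
(-9, 66, -4) [0.0053, 0.0001, -0.0012, 0.0001, 0.0001, 0.0868]
(-6, 66, -4) [0.0087, 0.0005, -0.0013, 0.0001, 0.0001, 0.1392]
(-3, 66, -4) [0.0121, 0.0011, -0.0014, 0.0001, 0.0001, 0.1915]
(0, 66, -4) [0.0155, 0.0018, -0.0014, 0.0001, 0.0001, 0.2439]
(3, 66, -4) [0.0188, 0.0027, -0.0014, 0.0001, 0.0001, 0.2962]
(6, 66, -4) [0.0221, 0.0038, -0.0013, 0.0001, 0.0001, 0.3486]
(9, 66, -4) [0.0253, 0.0051, -0.0012, 0.0001, 0.0001, 0.401]
(12, 66, -4) [0.0285, 0.0065, -0.0011, 0.0001, 0.0001, 0.4533]
(15, 66, -4) [0.0315, 0.0081, -0.0009, 0.0001, 0.0001, 0.5057]
```

```bash
python3 - <<'E'
from h import *
for k in("top","scene"):
    p,_=get_image(k);cv2.imwrite(f"pics/{k}2.png",p)
a=cv2.resize(cv2.imread("pics/top2.png")[140:280,210:370],(640,560),interpolation=2)
b=cv2.resize(cv2.imread("pics/scene2.png")[130:220,270:430],(640,360),interpolation=2)
cv2.imwrite("pics/t2.png",np.vstack([a[:,:],b])[::1][:600] if 0 else a);cv2.imwrite("pics/s2.png",b)
E
```

```text
(no output)
```

View pics/t2.png

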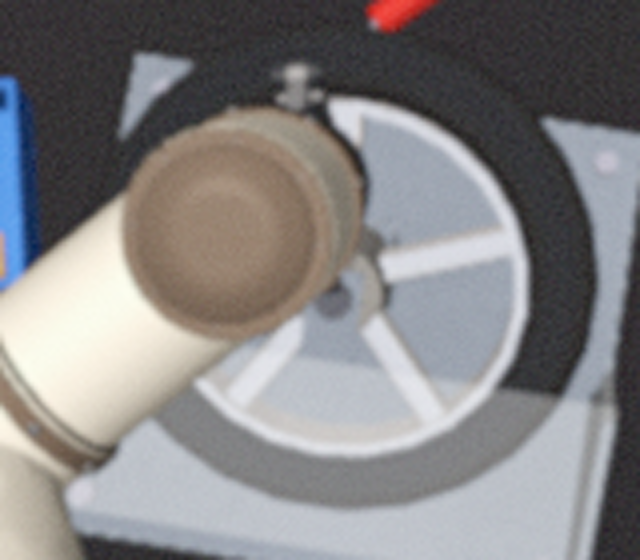

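View pics/s2.png

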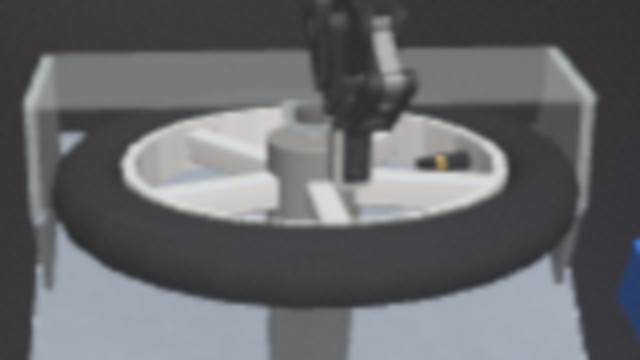

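The finger is inside the left sector, just short of the 12 o'clock spoke: in the scene crop the tip is at (355,180) and the spoke at (325,200). The wheel hasn't moved, so I'll carry on gently.

```bash
python3 -m handwheel '[[0.0018,0,-0.0005,0,0,0.034,-1],[0.004,0,-0.001,0,0,0.069,-1],[0.0064,0.0002,-0.0012,0,0,0.104,-1],[0.0087,0.0005,-0.0013,0,0,0.139,-1],[0.0109,0.0009,-0.0014,0,0,0.174,-1],[0.0132,0.0013,-0.0014,0,0,0.209,-1],[0.0155,0.0018,-0.0014,0,0,0.244,-1]]'; python3 -c "
from plan import *
rows(*[(f,66,-4) for f in range(3,32,3)])"
```

```text
clock: 6.68
position: [620.9, 68.7, 179.6]
ee_rot: [-0.644, 0.748, -0.118, 0.102]
contact_force: [-0.6, 0.2, -1.0]
gripper_width: 0.2
grasp_force: 0.0
now phi 0.0 r 66.0 h -4.0 t 6.675 F [-0.6  0.2 -1. ] q [ 0.46  0.25 -0.39  0.28 -0.7  -0.8 ]
(3, 66, -4) [0.0034, 0.0001, 0.0001, 0.0001, 0.0001, 0.0523]
(6, 66, -4) [0.0069, 0.0003, 0.0001, 0.0001, 0.0001, 0.1046]
(9, 66, -4) [0.0103, 0.0008, 0.0002, 0.0001, 0.0001, 0.157]
(12, 66, -4) [0.0137, 0.0014, 0.0003, 0.0001, 0.0001, 0.2094]
(15, 66, -4) [0.0171, 0.0022, 0.0005, 0.0001, 0.0001, 0.2617]
(18, 66, -4) [0.0204, 0.0031, 0.0007, 0.0001, 0.0001, 0.3141]
(21, 66, -4) [0.0236, 0.0043, 0.0009, 0.0001, 0.0001, 0.3664]
(24, 66, -4) [0.0268, 0.0056, 0.0012, 0.0001, 0.0001, 0.4188]
(27, 66, -4) [0.03, 0.007, 0.0015, 0.0001, 0.0001, 0.4712]
(30, 66, -4) [0.033, 0.0086, 0.0019, 0.0001, 0.0001, 0.5235]
```

```bash
python3 - <<'E'
from h import *
for k in("top","scene"):
    p,d=get_image(k);cv2.imwrite(f"pics/{k}3.png",p);np.save(f"/tmp/{k}3.npy",d)
a=cv2.resize(cv2.imread("pics/top3.png")[150:270,220:360],(420,360),interpolation=2)
b=cv2.resize(cv2.imread("pics/scene3.png")[140:212,275:425],(750,360),interpolation=2)
c=np.zeros((600,750,3),np.uint8);c[:360]=b;a=cv2.resize(a,(280,240));c[360:,:280]=a;cv2.imwrite("pics/c3.png",c)
E
```

```text
(no output)
```

View pics/c3.png

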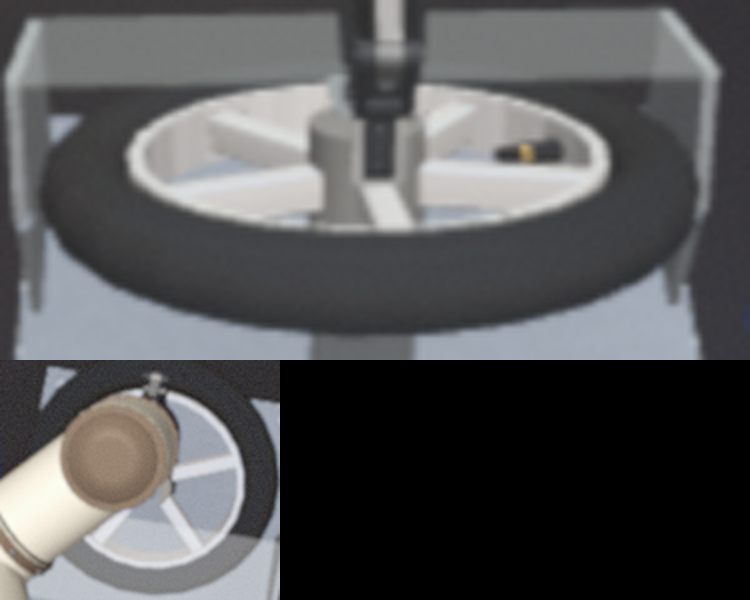

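```bash
python3 - <<'E'
from plan import *
s=read_state();p=s["position"]
R=Ro.from_quat(s["ee_rot"]).as_matrix()
def proj(n,X):
    c=camera_model(n);return cv2.projectPoints(np.atleast_2d(X).astype(float),c["rvec"],c["tvec"],c["K"],None)[0].reshape(-1,2).round(1)
print("tcp,tcp-20",proj("scene",[p,p-20*R[:,2],p-60*R[:,2]]))
for f in (-115,-79,-5,67):
    f_=np.deg2rad(f);e=np.cos(f_)*up-np.sin(f_)*ey
    print(f,proj("scene",[C+30*e+10*n,C+66*e+10*n,C+105*e+10*n]).tolist(),proj("top",[C+66*e+10*n]))
CL=cloud("scene",np.load("/tmp/scene3.npy"))
for v in range(160,188,2):
    q=CL[v,350];d=q-C;print(v,q.round(),"up %.0f y %.0f h %.0f"%(d@up,d@ey,d@n))
E
```

```text
tcp,tcp-20 [[349.7 187.4]
 [349.9 179.7]
 [350.4 163.7]]
-115 [[359.4, 170.2], [372.5, 168.2], [386.2, 165.9]] [[268.9 215.3]]
-79 [[361.0, 172.7], [376.5, 173.5], [393.6, 174.3]] [[268.8 199.3]]
-5 [[350.1, 176.2], [352.4, 181.4], [355.2, 187.6]] [[296.  182.4]]
67 [[336.6, 173.7], [322.3, 175.8], [306.4, 178.2]] [[321.3 203. ]]
160 [624.  65. 271.] up 115 y -3 h 74
162 [626.  65. 267.] up 114 y -3 h 69
164 [612.  68. 246.] up 92 y -2 h 58
166 [611.  69. 239.] up 88 y -1 h 53
168 [617.  68. 239.] up 92 y -2 h 50
170 [619.  67. 235.] up 93 y -2 h 45
172 [618.  68. 228.] up 88 y -1 h 39
174 [620.  68. 224.] up 87 y -1 h 35
176 [615.  69. 211.] up 77 y -0 h 27
178 [596.  74. 183.] up 46 y 1 h 11
180 [607.  72. 188.] up 58 y 1 h 11
182 [619.  69. 195.] up 72 y 0 h 11
184 [629.  67. 201.] up 84 y -1 h 11
186 [661.  59. 234.] up 128 y -3 h 23
```

```bash
python3 - <<'E'
from plan import *
def proj(n,X):
    c=camera_model(n);return cv2.projectPoints(np.atleast_2d(X).astype(float),c["rvec"],c["tvec"],c["K"],None)[0].reshape(-1,2).round(1)
im=cv2.imread("pics/scene3.png");CL=cloud("scene",np.load("/tmp/scene3.npy"))
s=read_state();p=s["position"];R=Ro.from_quat(s["ee_rot"]).as_matrix()
for u in range(344,358):
    col=im[160:192,u].max(1); k=[v for v in range(160,192) if im[v,u].max()<75 and v<183]
    if k: v=k[-1]; print(u,v,(R.T@(CL[v-1,u]-p)).round(),im[v+1,u],im[v+2,u])
# start
im0=cv2.imread("pics/scene0.png");D=cloud("scene",np.load("/tmp/scene0.npy"))
p0=np.array([171.85,-600.2,197.0]);print("start tcp px",proj("scene",p0))
m=(im0.max(2)<75)&(np.linalg.norm(D[...,:2]-p0[:2],axis=-1)<90)&(D[...,2]>120)&(D[...,2]<500)
Q=D[m];print(len(Q));o=np.argsort(Q[:,2])[:12];print((Q[o]-p0).round(),Q[:,2].max())
E
```

```text
346 162 [ 12. -40. -88.] [90 90 90] [139 141 142]
347 163 [  9. -35. -83.] [118 119 120] [125 126 126]
348 174 [  5. -14. -45.] [95 96 96] [154 156 156]
349 174 [  3. -11. -44.] [90 90 90] [154 156 157]
350 174 [  1. -14. -46.] [90 90 90] [156 158 158]
351 174 [ -1. -17. -47.] [90 91 90] [157 159 159]
352 174 [ -3. -14. -45.] [92 93 93] [157 160 159]
353 164 [ -4. -15. -70.] [78 77 76] [79 78 77]
354 162 [ -5. -31. -84.] [78 78 78] [122 124 124]
355 162 [ -6. -39. -88.] [96 97 97] [145 148 149]
356 162 [ -9. -36. -86.] [101 102 103] [142 145 146]
start tcp px [[79.  88.8]]
1936
[[ 15. -43.  48.]
 [ 11. -43.  48.]
 [  8. -44.  49.]
 [  5. -45.  53.]
 [ 22. -50.  53.]
 [ 15. -42.  53.]
 [ -9.  52.  54.]
 [ 19. -53.  55.]
 [ 13. -42.  55.]
 [ -7.  50.  55.]
 [ 23. -39.  56.]
 [ -9.  50.  57.]] 433.8093367440479
```

The picture shows the fingertips ending at crop (378,178), above the spoke, and the wheel hasn't moved. The depth data agrees: the tips end about 35–40 mm short of the reported TCP. I'll go back to the open sector and insert deeper, which still leaves the gripper body clear.

```bash
python3 -c "
from plan import *
rows((-20,66,-4),(-40,66,-4),(-40,66,-20),(-40,66,-30),(-40,66,-42))"
```

```text
now phi 0.1 r 66.0 h -4.0 t 6.775 F [ 0.3 -0.2  0.6] q [ 0.46  0.25 -0.39  0.28 -0.7  -0.8 ]
(-20, 66, -4) [-0.0227, 0.0038, 0.0009, 0.0001, 0.0, -0.348]
(-40, 66, -4) [-0.0426, 0.015, 0.0033, 0.0001, 0.0, -0.697]
(-40, 66, -20) [-0.0426, 0.0117, 0.0189, 0.0001, 0.0, -0.697]
(-40, 66, -30) [-0.0426, 0.0096, 0.0287, 0.0001, 0.0, -0.697]
(-40, 66, -42) [-0.0425, 0.0071, 0.0404, 0.0001, 0.0, -0.697]
```

```bash
python3 -m handwheel '[[-0.0227,0.0038,0.001,0,0,-0.348,-1],[-0.0426,0.015,0.0033,0,0,-0.697,-1],[-0.0426,0.015,0.0033,0,0,-0.697,-1],[-0.0426,0.015,0.0033,0,0,-0.697,-1],[-0.0426,0.0133,0.011,0,0,-0.697,-1],[-0.0426,0.0117,0.019,0,0,-0.697,-1],[-0.0426,0.0107,0.024,0,0,-0.697,-1],[-0.0426,0.0096,0.0287,0,0,-0.697,-1]]' && python3 - <<'E'
from plan import *
rows((-40,66,-42),(-40,66,-36))
im,d=get_image("scene");CL=cloud("scene",d);cv2.imwrite("pics/scene4.png",im)
s=read_state();p=s["position"];R=Ro.from_quat(s["ee_rot"]).as_matrix()
for u in range(344,372,2):
    k=[v for v in range(150,190) if im[v,u].max()<75 and (CL[v,u]-C)@up<105]
    if k: v=k[-1];dd=CL[v-1,u]-C; print(u,v,(R.T@(CL[v-1,u]-p)).round(),"h %.0f r %.0f"%(dd@n,np.hypot(dd@up,dd@ey)))
cv2.imwrite("pics/s4.png",cv2.resize(im[125:215,280:430],(800,480),interpolation=2))
E
```

```text
clock: 7.78
position: [627.0, 110.8, 148.6]
ee_rot: [0.862, -0.483, 0.146, -0.055]
contact_force: [0.2, -0.2, -0.4]
gripper_width: 0.0
grasp_force: 0.0
now phi -40.2 r 65.9 h -30.6 t 7.775 F [ 0.2 -0.2 -0.4] q [ 0.52  0.3  -0.41  0.33 -0.63 -0.21]
(-40, 66, -42) [0.0017, -0.0019, 0.0111, 0.0007, 0.0001, 0.0004]
(-40, 66, -36) [0.0009, -0.0009, 0.0052, 0.0007, 0.0001, 0.0004]
352 151 [  12.   44. -104.] h 76 r 46
354 155 [ 13.  36. -98.] h 68 r 52
356 160 [ 13.  30. -88.] h 58 r 56
358 163 [ 15.  21. -85.] h 53 r 64
360 163 [ 10.  20. -83.] h 52 r 63
362 164 [ 560. -521. -510.] h 309 r 901
364 168 [ 13.   5. -78.] h 45 r 77
366 168 [  9.   3. -78.] h 44 r 78
368 170 [ 13.  -8. -79.] h 43 r 89
370 181 [  6.  -9. -49.] h 15 r 83
```

View pics/s4.png

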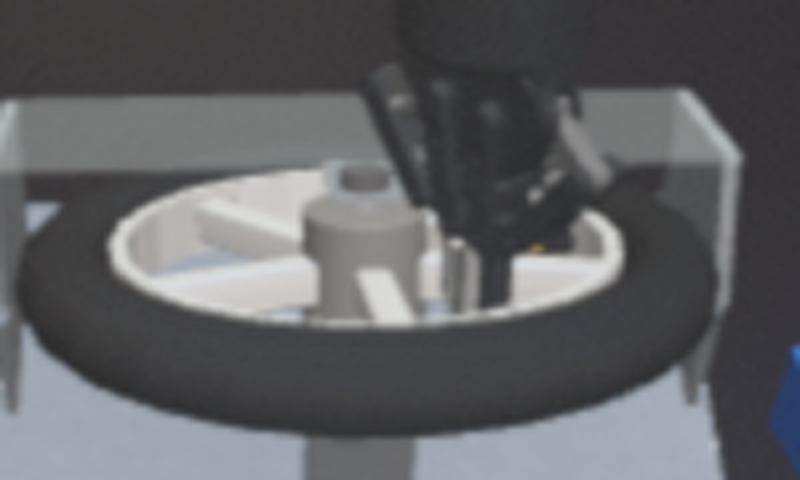

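The finger now reaches down past the rim edge: the tip is near crop (490,305), and the 12 o'clock spoke at (385,295) is still unmoved. I'll go slightly deeper and sweep.

```bash
python3 -m handwheel '[[0.001,-0.001,0.005,0,0,0,-1],[0.0017,-0.0019,0.011,0,0,0,-1],[0.0017,-0.0019,0.011,0,0,0,-1]]'; python3 -c "
from plan import *
rows(*[(f,66,-42) for f in (-37,-34,-31,-28,-26,-24,-22,-20,-18,-16)])"
```

```text
clock: 8.2
position: [632.5, 109.9, 138.9]
ee_rot: [0.862, -0.483, 0.146, -0.055]
contact_force: [-0.3, 0.4, -0.5]
gripper_width: -0.1
grasp_force: 0.0
now phi -40.1 r 65.8 h -41.8 t 8.2 F [-0.3  0.4 -0.5] q [ 0.51  0.32 -0.42  0.34 -0.61 -0.21]
(-37, 66, -42) [0.0036, -0.0001, -0.0003, 0.0011, 0.0002, 0.0534]
(-34, 66, -42) [0.007, 0.0002, -0.0008, 0.0011, 0.0001, 0.1057]
(-31, 66, -42) [0.0104, 0.0007, -0.0011, 0.0011, 0.0001, 0.1581]
(-28, 66, -42) [0.0138, 0.0014, -0.0015, 0.0011, 0.0001, 0.2105]
(-26, 66, -42) [0.016, 0.0019, -0.0017, 0.0011, 0.0001, 0.2454]
(-24, 66, -42) [0.0182, 0.0025, -0.0019, 0.0011, 0.0001, 0.2803]
(-22, 66, -42) [0.0204, 0.0032, -0.0021, 0.0011, 0.0, 0.3152]
(-20, 66, -42) [0.0226, 0.004, -0.0023, 0.0011, 0.0, 0.3501]
(-18, 66, -42) [0.0247, 0.0048, -0.0024, 0.0011, -0.0, 0.385]
(-16, 66, -42) [0.0268, 0.0058, -0.0026, 0.0011, -0.0, 0.4199]
```

```bash
python3 -m handwheel '[[0.0036,0,0,0,0,0.053,-1],[0.007,0.0002,-0.001,0,0,0.106,-1],[0.0104,0.0007,-0.001,0,0,0.158,-1],[0.0138,0.0014,-0.0015,0,0,0.21,-1],[0.016,0.0019,-0.0017,0,0,0.245,-1],[0.0182,0.0025,-0.002,0,0,0.28,-1],[0.0204,0.0032,-0.002,0,0,0.315,-1],[0.0226,0.004,-0.0023,0,0,0.35,-1],[0.0247,0.0048,-0.0024,0,0,0.385,-1]]'; python3 -c "
from plan import *
rows(*[(f,66,-42) for f in range(-16,3,2)])"
```

```text
clock: 9.32
position: [640.2, 87.2, 145.6]
ee_rot: [0.753, -0.639, 0.133, -0.083]
contact_force: [-1.4, 5.2, -1.1]
gripper_width: 0.0
grasp_force: 1.9
now phi -18.5 r 66.6 h -41.6 t 9.325 F [-1.4  5.2 -1.1] q [ 0.47  0.32 -0.39  0.31 -0.63 -0.53]
(-16, 66, -42) [0.0029, 0.0006, 0.0003, -0.0003, 0.0008, 0.0331]
(-14, 66, -42) [0.0052, 0.0007, 0.0002, -0.0003, 0.0008, 0.068]
(-12, 66, -42) [0.0075, 0.0009, 0.0001, -0.0003, 0.0008, 0.1029]
(-10, 66, -42) [0.0098, 0.0012, 0.0, -0.0003, 0.0008, 0.1378]
(-8, 66, -42) [0.012, 0.0015, -0.0001, -0.0003, 0.0008, 0.1727]
(-6, 66, -42) [0.0143, 0.002, -0.0001, -0.0002, 0.0008, 0.2076]
(-4, 66, -42) [0.0165, 0.0025, -0.0002, -0.0002, 0.0008, 0.2426]
(-2, 66, -42) [0.0188, 0.0031, -0.0002, -0.0002, 0.0008, 0.2775]
(0, 66, -42) [0.021, 0.0038, -0.0002, -0.0002, 0.0008, 0.3124]
(2, 66, -42) [0.0232, 0.0045, -0.0002, -0.0002, 0.0008, 0.3473]
```

Contact at last: about 5 N on the 12 o'clock spoke, as expected. Carrying on with the push.

```bash
python3 -m handwheel '[[0.0029,0.0004,0,0,0,0.033,-1],[0.0052,0.0007,0,0,0,0.068,-1],[0.0075,0.0009,0,0,0,0.103,-1],[0.0098,0.0012,0,0,0,0.138,-1],[0.012,0.0015,0,0,0,0.173,-1],[0.0143,0.002,0,0,0,0.208,-1],[0.0165,0.0025,0,0,0,0.243,-1],[0.0188,0.0031,0,0,0,0.278,-1],[0.021,0.0038,0,0,0,0.312,-1],[0.0232,0.0045,0,0,0,0.347,-1]]'; python3 -c "
from plan import *
rows(*[(f,66,-42) for f in range(5,33,3)])"
```

```text
clock: 10.58
position: [639.7, 63.1, 146.8]
ee_rot: [-0.631, 0.76, -0.117, 0.105]
contact_force: [2.7, 3.4, -1.1]
gripper_width: 0.3
grasp_force: 2.1
now phi 2.4 r 66.5 h -42.1 t 10.575 F [ 2.7  3.4 -1.1] q [ 0.43  0.31 -0.4   0.29 -0.62 -0.83]
(5, 66, -42) [0.003, 0.0006, 0.0001, -0.0007, 0.0005, 0.0522]
(8, 66, -42) [0.0064, 0.0009, 0.0002, -0.0007, 0.0006, 0.1045]
(11, 66, -42) [0.0098, 0.0013, 0.0003, -0.0006, 0.0006, 0.1569]
(14, 66, -42) [0.0132, 0.0019, 0.0004, -0.0006, 0.0006, 0.2093]
(17, 66, -42) [0.0166, 0.0027, 0.0006, -0.0006, 0.0006, 0.2616]
(20, 66, -42) [0.0199, 0.0037, 0.0008, -0.0006, 0.0006, 0.314]
(23, 66, -42) [0.0232, 0.0048, 0.0011, -0.0006, 0.0006, 0.3663]
(26, 66, -42) [0.0264, 0.0061, 0.0014, -0.0006, 0.0007, 0.4187]
(29, 66, -42) [0.0295, 0.0076, 0.0017, -0.0006, 0.0007, 0.4711]
(32, 66, -42) [0.0325, 0.0092, 0.0021, -0.0005, 0.0007, 0.5234]
```

```bash
python3 -m handwheel '[[0.003,0.0006,0,0,0,0.052,-1],[0.0064,0.0009,0,0,0,0.104,-1],[0.0098,0.0013,0,0,0,0.157,-1],[0.0132,0.0019,0.0004,0,0,0.209,-1],[0.0166,0.0027,0.0006,0,0,0.262,-1],[0.0199,0.0037,0.0008,0,0,0.314,-1],[0.0232,0.0048,0.001,0,0,0.366,-1],[0.0264,0.0061,0.0014,0,0,0.419,-1],[0.0295,0.0076,0.0017,0,0,0.471,-1],[0.0325,0.0092,0.002,0,0,0.523,-1]]'; python3 -c "
from plan import *
rows(*[(f,66,-42) for f in range(35,63,3)])"
```

```text
clock: 11.82
position: [627.2, 32.6, 143.1]
ee_rot: [-0.413, 0.897, -0.086, 0.133]
contact_force: [4.8, 1.6, 0.9]
gripper_width: 0.1
grasp_force: 2.2
now phi 31.0 r 67.5 h -41.3 t 11.825 F [4.8 1.6 0.9] q [ 0.39  0.28 -0.44  0.29 -0.59 -1.31]
(35, 66, -42) [0.0045, 0.0014, 0.0014, -0.0025, 0.0031, 0.0526]
(38, 66, -42) [0.0079, 0.0016, 0.0018, -0.0024, 0.0032, 0.105]
(41, 66, -42) [0.0113, 0.002, 0.0023, -0.0023, 0.0032, 0.1573]
(44, 66, -42) [0.0147, 0.0026, 0.0028, -0.0022, 0.0033, 0.2097]
(47, 66, -42) [0.018, 0.0034, 0.0033, -0.0021, 0.0034, 0.2621]
(50, 66, -42) [0.0213, 0.0043, 0.0038, -0.002, 0.0034, 0.3144]
(53, 66, -42) [0.0245, 0.0054, 0.0043, -0.0019, 0.0035, 0.3668]
(56, 66, -42) [0.0277, 0.0067, 0.0049, -0.0019, 0.0035, 0.4191]
(59, 66, -42) [0.0308, 0.0081, 0.0055, -0.0018, 0.0036, 0.4715]
(62, 66, -42) [0.0338, 0.0097, 0.0061, -0.0017, 0.0036, 0.5239]
```

```bash
python3 -m handwheel '[[0.004,0.001,0.001,0,0,0.053,-1],[0.0075,0.0014,0.0016,0,0,0.105,-1],[0.011,0.002,0.0022,0,0,0.157,-1],[0.0145,0.0026,0.0028,0,0,0.21,-1],[0.018,0.0034,0.0033,0,0,0.262,-1],[0.0213,0.0043,0.0038,0,0,0.314,-1],[0.0245,0.0054,0.0043,0,0,0.367,-1],[0.0277,0.0067,0.005,0,0,0.419,-1],[0.0308,0.0081,0.0055,0,0,0.471,-1],[0.0338,0.0097,0.006,0,0,0.524,-1]]'; python3 - <<'E'
from plan import *
rows(*[(f,66,-42) for f in range(65,93,3)])
im,d=get_image("scene");cv2.imwrite("pics/scene5.png",im);np.save("/tmp/scene5.npy",d)
im,d=get_image("top");cv2.imwrite("pics/top5.png",im)
# valve brass: yellowish near wheel
h=cv2.cvtColor(im,cv2.COLOR_BGR2HSV);m=cv2.inRange(h,(15,90,80),(35,255,255));m[:, :238]=0;m[:,360:]=0;m[:140]=0;m[275:]=0
y,x=np.nonzero(m);print(len(x),x.mean() if len(x) else 0,y.mean() if len(y) else 0)
if len(x):
    P=onplane("top",[[x.mean(),y.mean()]],C,n)[0]-C;print(np.hypot(P@ey,P@up),np.rad2deg(np.arctan2(-P@ey,P@up)))
E
```

```text
clock: 13.08
position: [601.0, 12.0, 129.7]
ee_rot: [-0.167, 0.973, -0.05, 0.15]
contact_force: [4.8, -1.1, 0.8]
gripper_width: -0.0
grasp_force: 2.4
now phi 62.1 r 66.9 h -41.5 t 13.075 F [ 4.8 -1.1  0.8] q [ 0.36  0.26 -0.53  0.31 -0.53 -1.84]
(65, 66, -42) [0.0032, 0.0009, 0.0012, -0.0015, 0.0034, 0.0519]
(68, 66, -42) [0.0066, 0.0011, 0.0018, -0.0014, 0.0035, 0.1043]
(71, 66, -42) [0.01, 0.0015, 0.0025, -0.0013, 0.0035, 0.1566]
(74, 66, -42) [0.0133, 0.0021, 0.0032, -0.0013, 0.0036, 0.209]
(77, 66, -42) [0.0166, 0.0029, 0.0038, -0.0012, 0.0036, 0.2613]
(80, 66, -42) [0.0199, 0.0038, 0.0045, -0.0011, 0.0036, 0.3137]
(83, 66, -42) [0.0231, 0.005, 0.0052, -0.001, 0.0037, 0.3661]
(86, 66, -42) [0.0262, 0.0063, 0.0059, -0.0009, 0.0037, 0.4184]
(89, 66, -42) [0.0292, 0.0077, 0.0066, -0.0008, 0.0037, 0.4708]
(92, 66, -42) [0.0322, 0.0093, 0.0073, -0.0007, 0.0038, 0.5231]
10 277.3 178.8
82.25003812662487 -39.178232072518384
```

The brass puts the valve at about −39°, so the wheel is turning as planned.

```bash
python3 -m handwheel '[[0.0032,0.0007,0.001,0,0,0.052,-1],[0.0066,0.0011,0.0018,0,0,0.104,-1],[0.01,0.0015,0.0025,0,0,0.157,-1],[0.0133,0.0021,0.0032,0,0,0.209,-1],[0.0166,0.0029,0.0038,0,0,0.261,-1],[0.0199,0.0038,0.0045,0,0,0.314,-1],[0.0231,0.005,0.0052,0,0,0.366,-1],[0.0262,0.0063,0.0059,0,0,0.418,-1]]'; cat > valve.py <<'E'
from plan import *
def valve(tag):
    im,d=get_image("top");cv2.imwrite(f"pics/top{tag}.png",im)
    h=cv2.cvtColor(im,cv2.COLOR_BGR2HSV);m=cv2.inRange(h,(15,90,80),(35,255,255));m[:, :238]=0;m[:,360:]=0;m[:145]=0;m[275:]=0
    y,x=np.nonzero(m)
    P=onplane("top",[[x.mean(),y.mean()]],C,n)[0]-C;print("brass",len(x),np.hypot(P@ey,P@up),np.rad2deg(np.arctan2(-P@ey,P@up)))
E
python3 - <<'E'
from valve import *
rows(*[(f,66,-42) for f in range(89,107,2)]);valve(6)
E
```

```text
clock: 14.18
position: [575.7, 7.9, 114.9]
ee_rot: [0.039, 0.987, -0.018, 0.156]
contact_force: [4.8, -3.7, 3.4]
gripper_width: -0.1
grasp_force: 2.6
now phi 87.6 r 66.9 h -42.1 t 14.175 F [ 4.8 -3.7  3.4] q [ 0.37  0.23 -0.61  0.35 -0.47 -2.31]
(89, 66, -42) [0.0016, 0.0009, 0.0002, -0.0021, 0.0002, 0.0533]
(91, 66, -42) [0.0039, 0.0011, 0.0007, -0.0021, 0.0002, 0.0882]
(93, 66, -42) [0.0061, 0.0013, 0.0012, -0.0021, 0.0003, 0.1231]
(95, 66, -42) [0.0083, 0.0017, 0.0017, -0.0021, 0.0003, 0.158]
(97, 66, -42) [0.0105, 0.0021, 0.0021, -0.0021, 0.0003, 0.1929]
(99, 66, -42) [0.0127, 0.0025, 0.0026, -0.0021, 0.0004, 0.2278]
(101, 66, -42) [0.0149, 0.0031, 0.0031, -0.002, 0.0004, 0.2627]
(103, 66, -42) [0.0171, 0.0037, 0.0036, -0.002, 0.0004, 0.2976]
(105, 66, -42) [0.0192, 0.0044, 0.004, -0.002, 0.0005, 0.3325]
brass 13 75.99443991518154 -10.881809506927967
```

```bash
python3 -m handwheel '[[0.0016,0.0006,0.0002,0,0,0.053,-1],[0.0039,0.0009,0.0007,0,0,0.088,-1],[0.0061,0.0012,0.0012,0,0,0.123,-1],[0.0083,0.0016,0.0017,0,0,0.158,-1],[0.0105,0.002,0.0021,0,0,0.193,-1]]'; python3 - <<'E'
from valve import *
rows(*[(f,66,-42) for f in (98,99,100,101,102)]+[(94,66,-42),(90,66,-42),(85,66,-42),(85,66,60)]);valve(7)
E
```

```text
clock: 14.85
position: [565.7, 10.1, 109.0]
ee_rot: [0.134, 0.979, -0.004, 0.156]
contact_force: [3.2, -4.5, 2.0]
gripper_width: -0.2
grasp_force: 2.8
now phi 97.7 r 66.8 h -42.1 t 14.85 F [ 3.2 -4.5  2. ] q [ 0.38  0.23 -0.65  0.37 -0.45 -2.54]
(98, 66, -42) [0.0003, 0.0008, -0.0001, -0.0036, -0.0012, 0.0179]
(99, 66, -42) [0.0014, 0.0008, 0.0002, -0.0036, -0.0012, 0.0354]
(100, 66, -42) [0.0026, 0.0009, 0.0004, -0.0036, -0.0011, 0.0528]
(101, 66, -42) [0.0037, 0.001, 0.0006, -0.0036, -0.0011, 0.0703]
(102, 66, -42) [0.0048, 0.0011, 0.0009, -0.0036, -0.0011, 0.0878]
(94, 66, -42) [-0.0042, 0.0009, -0.001, -0.0035, -0.0013, -0.0519]
(90, 66, -42) [-0.0087, 0.0013, -0.002, -0.0035, -0.0014, -0.1217]
(85, 66, -42) [-0.0142, 0.0022, -0.0032, -0.0034, -0.0016, -0.209]
(85, 66, 60) [0.0069, -0.0007, -0.1029, -0.0034, -0.0016, -0.209]
brass 10 80.37105453414364 -3.334241174650702
```

```bash
python3 -m handwheel '[[0.0014,0.0006,0.0002,0,0,0.035,-1],[0.003,0.0008,0.0005,0,0,0.06,-1],[0.003,0.0008,0.0005,0,0,0.06,-1],[-0.004,0.0009,-0.001,0,0,-0.052,-1],[-0.0142,0.0022,-0.0032,0,0,-0.209,-1],[-0.0142,0.0022,-0.0032,0,0,-0.209,-1],[-0.0142,0.0022,-0.0032,0,0,-0.209,-1]]'; python3 - <<'E'
from valve import *
rows((85,66,-42),(85,66,0),(85,66,60),(85,66,120));valve(8)
E
```

```text
clock: 15.78
position: [577.9, 10.2, 115.5]
ee_rot: [0.031, 0.987, -0.019, 0.154]
contact_force: [-0.5, -0.4, -0.4]
gripper_width: 0.1
grasp_force: 0.0
now phi 85.8 r 64.4 h -42.5 t 15.775 F [-0.5 -0.4 -0.4] q [ 0.37  0.24 -0.6   0.34 -0.48 -2.29]
(85, 66, -42) [-0.0008, -0.0016, -0.0008, -0.0008, -0.0021, -0.0004]
(85, 66, 0) [0.008, -0.0009, -0.0418, -0.0008, -0.0021, -0.0004]
(85, 66, 60) [0.0206, 0.0002, -0.1005, -0.0008, -0.0021, -0.0004]
(85, 66, 120) [0.0331, 0.0012, -0.1591, -0.0008, -0.0021, -0.0004]
brass 11 80.84178529960222 0.5244168916396614
```

```bash
python3 -m handwheel '[[0.004,-0.001,-0.02,0,0,0,-1],[0.008,-0.001,-0.042,0,0,0,-1],[0.014,0,-0.07,0,0,0,-1],[0.0206,0,-0.1,0,0,0,-1],[0.033,0.001,-0.159,0,0,0,-1],[0.033,0.001,-0.159,0,0,0,-1]]'; python3 -c "
from plan import *
s=read_state();R=Ro.from_quat(s['ee_rot']);print(s['position'],R.inv().apply([-100,-300,60]).round())"
```

```text
clock: 16.58
position: [499.6, 21.5, 262.0]
ee_rot: [0.03, 0.987, -0.016, 0.159]
contact_force: [-0.7, -0.4, 0.0]
gripper_width: 0.3
grasp_force: 0.0
[499.60943557  21.51090812 262.03471313] [  60. -307.  -76.]
```

Moving aside to get a clear look.

```bash
python3 -m handwheel '[[0.03,-0.06,-0.06,0,0,0,-1],[0.05,-0.15,-0.076,0,0,0,-1],[0.06,-0.23,-0.076,0,0,0,-1],[0.06,-0.307,-0.076,0,0,0,-1],[0.06,-0.307,-0.076,0,0,0,-1],[0.06,-0.307,-0.076,0,0,0,-1],[0.06,-0.307,-0.076,0,0,0,-1],[0.06,-0.307,-0.076,0,0,0,-1]]'; python3 - <<'E'
from valve import *
valve(9)
a=cv2.resize(cv2.imread("pics/top9.png")[130:280,200:380],(720,600),interpolation=2);cv2.imwrite("pics/t9.png",a)
s=read_state();print(s["position"],s["joint_vel"].round(3))
E
```

```text
clock: 17.58
position: [398.8, -278.3, 318.5]
ee_rot: [0.03, 0.987, -0.018, 0.155]
contact_force: [-0.2, 0.0, -0.2]
gripper_width: 0.2
grasp_force: 0.0
brass 11 80.84178529960222 0.5244168916396614
[ 399.06485211 -277.97757704  318.85006624] [ 0.013 -0.007  0.004  0.001 -0.001  0.006]
```

View pics/t9.png

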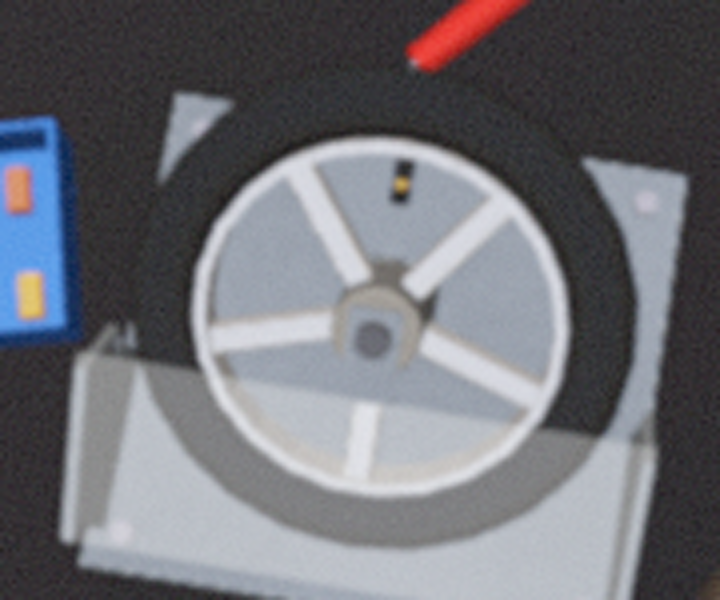

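The valve is at crop (401,183). It lies on the line square to the guard edge and opposite the bottom spoke at (362,440), which puts it at about 0.5°. The robot is clear of everything, so I'm handing in.

```bash
python3 -c "
from bench import *
print(job_done())"
```

```text
the job is handed in; nothing more can be done
None
```

I turned the wheel clockwise about 114° by pushing one spoke at roughly 4–7 N, and it now rests with the valve about 0.5° from twelve o'clock; the robot is clear and I handed the job in at about 17.6 s, with no verdict returned.

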